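Lay out the repair bench around an opened unit

TASK

Get the bench ready for repairing the opened unit, with left, right and front as seen from the robot (front is nearest the robot, the unit's knob side) and following the unit's own sides: lay the multimeter flat in front of the unit, centred on it and with its long side parallel to the unit's front, stand the spray can to the left of the unit, level with the middle of its left side, and stand the solder reel directly in front of the can, each with a gap of about 4 cm to its neighbour. Stand the flat metal power-supply module up on one of its short ends, midway between the two transformers, so that it is out of the way and can cool. Do not drop anything or knock things over, and leave everything else on the bench where it is.

Things in the scene. Friction and masses are not known exactly. Their poses are not given: they have to be found in the camera images.
- chassis: The opened unit: a low open-topped metal case, 120 (x) x 160 (y) x 55 mm high, with a green circuit board, a metal block and capacitors inside; black front panel with two small knobs (12 mm proud) and a window. Fixed (heavy). Origin: centre of its underside; its x axis points from the front panel to the back (away from the robot), y to its left side, z up.
- transformer_near: Transformer nearer the robot, to the right of the unit: dark steel core with a copper winding through it, 60 (x) x 66 (y) x 60 mm high (feet 76 mm along x). Fixed. Origin: centre of its underside; its x axis points to the far transformer, whose centre is 190 mm away along it.
- transformer_far: The other, equal transformer, 190 mm farther along the near one's x axis (clear gap 130 mm between the cores). Fixed. Origin: centre of its underside.
- meter: Hand multimeter lying on its back: grey case 130 (x, long) x 62 (y) x 35 mm (z), with a display towards +x, a round selector and three sockets on its upper face. Loose, about 0.35 kg. Origin: centre of its underside; z up.
- spray_can: Upright plain aluminium spray can, 52 mm diameter up to 112 mm height, then a narrower 38 mm cap; 140 mm high in all. Loose, about 0.3 kg. Origin: centre of its underside; z up.
- reel: Reel of solder standing on its flange: 60 mm diameter, 50 mm high, black flanges and bright winding. Loose, about 0.4 kg. Origin: centre of its underside; z up.
- supply: Power-supply module: plain steel box 110 (x) x 60 (y) x 30 mm (z), lying flat on a broad face at the start, row of black vent slots on the upper face and a black socket on its +x end. Loose, about 0.4 kg. Origin: its CENTRE (15 mm above the table while lying, 55 mm when stood on a short end). Its short ends (60 x 30 mm) are the faces at +x and -x.
- mug: White mug, 76 mm diameter, 85 mm high, with a handle. Leave alone. Origin: centre of the underside.
- parts_tray: Black open tray, 90 x 130 x 35 mm. Leave alone. Origin: centre of the underside.
- screwdriver: Screwdriver lying in front, near the robot. Leave alone.
- flux_jar: Small amber jar, 44 mm diameter, 45 mm high. Leave alone. Origin: centre of the underside.
- heat_sink: Finned aluminium heat sink, 70 (x) x 50 x 32 mm. Leave alone. Origin: centre of the underside.
- brush: Brush lying behind the unit. Leave alone.
There are look-alikes about, which are no part of the job. Leave any pink look-alike of the meter alone.

How it is judged:
At the end, for the whole second after the job is handed in: Meter flat before the unit, parallel (0.15 rad); can left of it, mid-side: both centred with a 40 mm gap, each to 20 mm. Reel before the can, 40 mm gap to 20 mm, in line to 30 mm. Supply upright on a short end (0.06 rad), within 15 mm of the transformers' midpoint. All on the table, at rest (x of meter in the frame of chassis between -0.151 and -0.111 m and y of meter in the frame of chassis between -0.02 and 0.02 m and angle between the x axis of meter and the y axis of chassis, either way round below 0.15 rad and angle between each of meter, spray_can, reel's own z axis and vertical below 0.06 rad and height (world z) of each of meter, spray_can, reel below 0.006 m and x of spray_can in the frame of chassis between -0.02 and 0.02 m and y of spray_can in the frame of chassis between 0.126 and 0.166 m and horizontal distance between reel and spray_can between 0.076 and 0.116 m and y of reel in the frame of chassis between 0.116 and 0.176 m and x of reel in the frame of chassis below -0.05 m and x of supply in the frame of transformer_near between 0.08 and 0.11 m and y of supply in the frame of transformer_near between -0.015 and 0.015 m and angle between the x axis of supply and the z axis of chassis, either way round below 0.06 rad and height (world z) of supply below 0.061 m and linear speed of each of meter, spray_can, reel, supply below 0.02 m/s); the robot touches nothing.
It fails at once if the mug, parts tray, screwdriver, flux jar, heat sink or brush is moved more than 20 mm (distance of any of mug, parts_tray, screwdriver, flux_jar, heat_sink, brush from where it was at the start of the episode above 0.02 m).
It fails at once if the meter, can, reel or supply module falls or is dropped (over 0.7 m/s while out of the fingers) ((linear speed of meter above 0.7 m/s and contact force between the fingers and meter below 0.2 N) or (linear speed of spray_can above 0.7 m/s and contact force between the fingers and spray_can below 0.2 N) or (linear speed of reel above 0.7 m/s and contact force between the fingers and reel below 0.2 N) or (linear speed of supply above 0.7 m/s and contact force between the fingers and supply below 0.2 N)).
It also fails if it takes over 72 s, if anything falls off the work surface, if the arm or the gripper's body presses on something with over 40 N, if the wrist force passes 120 N, or if a joint passes its speed limit or range.

ROBOT

A 6-joint arm with a two-finger parallel gripper is mounted at the origin on the work surface. World frame = base frame: x ahead of the robot, y to its left, z up, the work surface at z = 0. Lengths are in m, angles in rad, forces in N, time in s.
With the tool pointing down it reaches from about 0.275 to 0.975 m from the base axis. Payload 8.4 kg.
Tool frame: the origin (TCP) lies at the very end of the fingers, on their centre line; the grasp point (between the pads) lies env.grip_point_offset behind it (env.grip_point_offset is the distance from the TCP to the grasp point, in m); z points along the fingers, y is the line along which they close (so a half turn about z gives the same grasp; the last joint's range is limited). The gripper opens to 92 mm and grips with 3 to 60 N. Pads are 20 mm wide; open, the fingers measure 128 mm over their backs; the gripper's body (75 mm by 189 mm) begins 69 mm behind the grasp point.
Start: joints at [-1.158, 0.353, 1.633, -0, 1.155, -0.002], TCP at [0.252, -0.572, 0.215] pointing down, gripper open.
Joint ranges: [-2.63, 2.63], [-0.92, 2.1], [0.06, 2.66], [-1.3, 4.44], [0, 2.69], [-3.02, 3.02]. Speed limits (rad/s): [2.22, 2.22, 2.79, 3.14, 3.14, 3.14].

INTERFACE

Orientations are given as a unit quaternion [w, x, y, z].
In Python, from workcell import env, effector, readout, camera, order gives the robot as it stands. Calls block until the motion is done:
- env.reach(position, orientation): joint-space move of the TCP to a pose.
- env.servo_line(position, ori=None, vel=0.15): straight line of the TCP; ori=None keeps the orientation; vel is the mean speed in m/s.
- env.set_joints(angles): joint-space move.
- effector.set_gripper(opening, squeeze=None): finger opening in m; squeeze is the grip in N (None keeps the last); returns when the fingers have stopped.
- env.dwell(seconds).
- env.solve_ik(position, orientation): joint angles nearest the present ones, or None.
- readout.get_obs(): the state.
- camera(name): name is "side" or "top"; returns a dict with "img" (384x512x3 uint8, red, green, blue), "camera_matrix" (3x3 intrinsics, pixels), "distortion" ([k1, k2, p1, p2, k3] as OpenCV has them; the pictures are not rectified), "extrinsics" (4x4, takes a point from world to camera coordinates). Camera axes: x right, y up, looking along -z (the intrinsics and any distortion apply to the point x, -y, -z); pixel columns grow to the right and rows downward; lengths in m; the calibration is good to about 2 mm. A picture is of the moment at which its call begins. There is no depth.
A pose or a line that the arm cannot do raises env.Unreachable and nothing moves.
- order.finish_job(): hands the job in; it is judged then, once.
The state is a dict: "time_s": time; "q": joint angles; "joint_velocities": joint speeds; "tau": joint torques, N m; "eef_pos": TCP position; "orientation": TCP orientation; "wrist_force": force on the tool from outside, world axes, zero at the start; "ft_torque": the same for the moment, N m; "grip_width": finger opening in m; "gripper_force": force on a finger pad.
Only numpy, scipy, OpenCV 4.12 (cv2) and the standard library are available. Lean on these libraries where they do the work, as an engineer would, in place of code of your own. Each camera call takes 0.05 s, during which the arm holds its last target. There are 200 camera calls.

## Working session

There is one attempt and no reset: what is moved stays moved. The work goes in short steps, each a Python script; the robot and the scene stay as the last script left them, time stands still between calls to the robot, and variables do not carry over. Pictures are saved under pics/ and viewed, at most 10 in all, crops included, and the job is handed in when it is done.

```bash
ls; mkdir -p pics; python3 - <<'E'
from workcell import env, effector, readout, camera, order
import cv2,pickle,numpy as np
d={}
for n in("top","side"):
    c=camera(n);d[n]=c
    cv2.imwrite(f"pics/{n}0.png",cv2.resize(c["img"][...,::-1],(768,576),interpolation=cv2.INTER_CUBIC))
    np.set_printoptions(precision=4,suppress=True)
    print(n,c["camera_matrix"],c["distortion"],c["extrinsics"])
pickle.dump(d,open("cam0.pkl","wb"))
print(env.grip_point_offset,readout.get_obs())
E
```

```text
pics
top [[390.0649   0.     255.2507]
 [  0.     390.0649 197.1346]
 [  0.       0.       1.    ]] [-0.0894  0.      0.      0.      0.    ] [[ 0.0094 -0.9999 -0.0039 -0.0081]
 [ 0.9884  0.0087  0.1517 -0.5037]
 [-0.1516 -0.0052  0.9884 -1.0822]
 [ 0.      0.      0.      1.    ]]
side [[376.1266   0.     258.8193]
 [  0.     376.1266 193.4446]
 [  0.       0.       1.    ]] [-0.0529  0.      0.      0.      0.    ] [[-0.9472 -0.3206 -0.0056  0.4593]
 [ 0.233  -0.7001  0.6749 -0.1292]
 [-0.2203  0.638   0.7379 -1.0942]
 [ 0.      0.      0.      1.    ]]
0.0187 {'time_s': 0.1, 'q': array([-1.1584,  0.3536,  1.634 ,  0.    ,  1.1552, -0.0024]), 'joint_velocities': array([-0.0011, -0.0003, -0.0036,  0.0008,  0.0016, -0.0009]), 'tau': array([  0.0001, -59.4903, -33.493 ,   0.07  ,   0.0185,  -0.    ]), 'eef_pos': array([ 0.2517, -0.5716,  0.214 ]), 'orientation': array([-0.0006,  0.9786,  0.2059, -0.0001]), 'wrist_force': array([ 0.2297, -0.0988,  0.4552]), 'ft_torque': array([ 0.0743, -0.0298,  0.0173]), 'gripper_force': 0.0, 'grip_width': 0.09160676043368052}
```

View pics/top0.png

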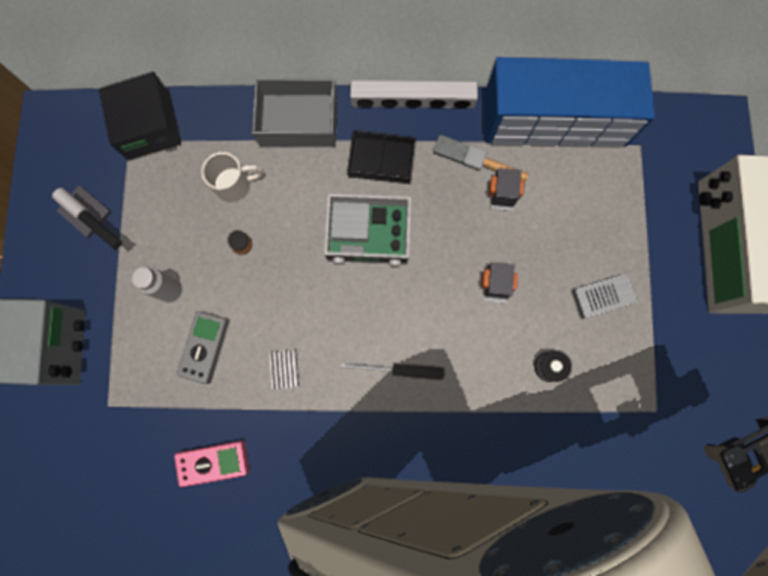

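View pics/side0.png

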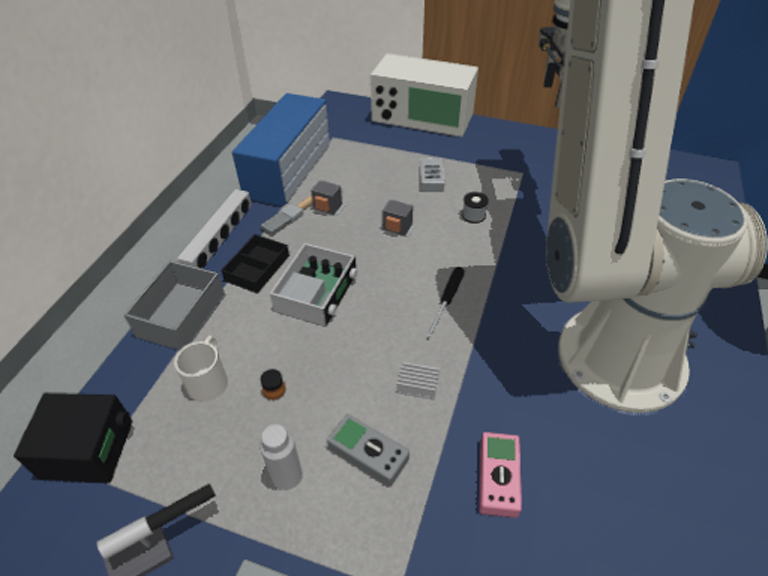

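Top view, pixels of the 768x576 picture:
- **Grey meter:** (203,347). The pink one at (210,463) is the look-alike and is not the one meant.
- **Can:** (150,280). Aluminium, with a cap.
- **Reel:** (552,366).
- **Supply:** (605,296). It has vent slots and a socket end. The finned thing at (285,368) is the heat sink.
- **Unit:** (368,228).
- **Transformers:** (500,280) and (507,188).

The side view agrees: meter (370,448), can (281,458), reel (475,207), supply (431,174). Next I measure these and confirm them in an enlarged crop.

```bash
cat > h.py <<'E'
import cv2,numpy as np
np.set_printoptions(precision=4,suppress=True)
def ray(c,uv):
    p=cv2.undistortPoints(np.array(uv,float).reshape(-1,1,2),c["camera_matrix"],np.array(c["distortion"]))[:,0]
    E=c["extrinsics"];R=E[:3,:3]
    d=np.c_[p[:,0],-p[:,1],-np.ones(len(p))]@R
    return -R.T@E[:3,3],d
def cast(c,uv,z):
    C,d=ray(c,uv); return (C+d*((z-C[2])/d[:,2])[:,None])[:,:2]
def proj(c,P):
    E=c["extrinsics"];q=np.atleast_2d(P)@E[:3,:3].T+E[:3,3]
    q=q*[1,-1,-1]
    return cv2.projectPoints(q,np.zeros(3),np.zeros(3),c["camera_matrix"],np.array(c["distortion"]))[0][:,0]
def seg(c,roi):
    """grabCut in roi (x0,y0,x1,y1 native px) -> largest contour, full image px"""
    x0,y0,x1,y1=roi; m=8
    im=c["img"][y0-m:y1+m,x0-m:x1+m]; im=np.ascontiguousarray(im)
    k=np.zeros(im.shape[:2],np.uint8)
    cv2.grabCut(im,k,(m,m,x1-x0,y1-y0),np.zeros((1,65)),np.zeros((1,65)),6,cv2.GC_INIT_WITH_RECT)
    b=((k==1)|(k==3)).astype(np.uint8)
    cs=cv2.findContours(b,cv2.RETR_EXTERNAL,cv2.CHAIN_APPROX_NONE)[0]
    q=max(cs,key=cv2.contourArea)
    return q[:,0].astype(float)+[x0-m,y0-m]
def rect(c,cnt,z):
    w=cast(c,cnt,z).astype(np.float32)
    (cx,cy),(a,b),t=cv2.minAreaRect(w*1000)
    if a<b:a,b,t=b,a,t+90
    return np.array([cx/1000,cy/1000,a,b,(t+90)%180-90]),w
E
cat > m.py <<'E'
import pickle,cv2,numpy as np
from h import *
d=pickle.load(open("cam0.pkl","rb"));c=d["top"]
R=dict(meter=((116,204,155,258),.0175),supply=((380,180,426,213),.015),chassis=((214,127,277,180),.0275),
 near=((320,171,348,203),.03),far=((324,110,353,142),.03),reel=((353,230,384,257),.025),can=((86,175,120,202),.07),sink=((176,228,202,262),.016))
big=cv2.resize(c["img"][...,::-1],None,fx=4,fy=4,interpolation=cv2.INTER_CUBIC)
for n,(r,z) in R.items():
    q=seg(c,r); p,w=rect(c,q,z); print(n,p)
    cv2.polylines(big,[np.int32(q*4+2)],True,(0,0,255),1)
    np.save(n+".npy",q)
A=big[4*165:4*262,4*80:4*210]; B=big[4*105:4*262,4*205:4*430]
out=np.zeros((600,800,3),np.uint8)
def put(im,x,y,w,h):
    s=min(w/im.shape[1],h/im.shape[0]);im=cv2.resize(im,None,fx=s,fy=s,interpolation=cv2.INTER_AREA);out[y:y+im.shape[0],x:x+im.shape[1]]=im
put(big[4*168:4*262,4*82:4*210],0,0,400,296);put(big[4*120:4*185,4*205:4*285],400,0,400,296)
put(big[4*105:4*207,4*312:4*360],0,300,200,296);put(big[4*174:4*262,4*345:4*432],205,300,295,296)
s=cv2.resize(d["side"]["img"][270:335,165:280,::-1],None,fx=2.6,fy=2.6,interpolation=cv2.INTER_CUBIC);out[300:300+s.shape[0],500:500+s.shape[1]]=s[:,:300]
cv2.imwrite("pics/crop1.png",out)
# white reel label
g=cv2.cvtColor(c["img"],cv2.COLOR_RGB2GRAY)
lab=g[232:256,355:382]>170;ys,xs=np.nonzero(lab);print("reel hub",len(xs),cast(c,[[xs.mean()+355,ys.mean()+232]],.05))
for a in("top","side"):
  gg=cv2.cvtColor(d[a]["img"],cv2.COLOR_RGB2HSV)
E
python3 m.py
```

```text
meter [  0.4037   0.3468 135.6741  73.3339 -15.007 ]
supply [ 0.4975 -0.3859 58.7201  8.7099 16.4718]
chassis [  0.638    0.0289 154.9134 130.9388  88.1213]
near [  0.5386  -0.227   71.2123  68.1583 -89.4979]
far [ 0.7295 -0.2467 75.5537 74.0414  0.8076]
reel [ 0.3737 -0.3293 70.1098 60.6168 88.6237]
can [  0.5149   0.402   60.5301  52.4053 -21.8831]
sink [ 0.3643  0.1794 66.2694 31.9074  1.8635]
reel hub 38 [[ 0.3725 -0.33  ]]
```

View pics/crop1.png

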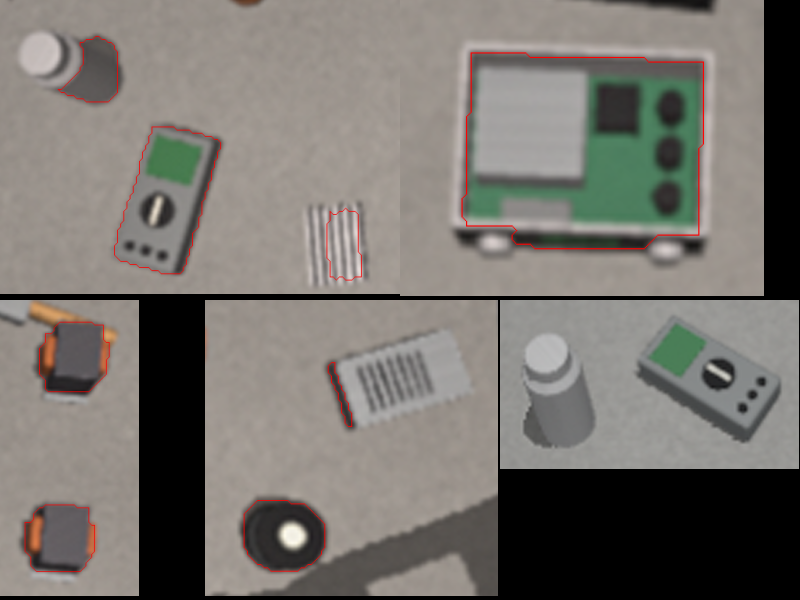

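The crop confirms the grey meter (pink excluded), the can with its cap at (42,54), the slotted supply with its black socket end facing left at (345,395), and the reel hub at (292,535). The grabCut outlines fit the meter, transformers and reel. They miss the chassis rim, the supply body and the can, so I take those from their corners or cap.

```bash
cat > m2.py <<'E'
import pickle
from h import *
from workcell import env
from scipy.spatial.transform import Rotation as Ro
d=pickle.load(open("cam0.pkl","rb"));t,s=d["top"],d["side"]
def nat(p,ox,oy,x0,y0,k): return np.array([(np.array(q)-[ox,oy])/k+[x0,y0]-.4 for q in p])
S=cast(t,nat([(337,360),(448,330),(472,391),(354,427)],205,300,345,174,3.364),.03)
print("supply",S.mean(0),[np.linalg.norm(S[i]-S[i-1]) for i in range(4)], np.degrees(np.arctan2(*(S[0]+S[3]-S[1]-S[2])[::-1])))
Cc=cast(t,nat([(462,44),(714,50),(705,236),(455,231)],400,0,205,120,4.554),.055)
print("chassis",Cc.mean(0),[np.linalg.norm(Cc[i]-Cc[i-1]) for i in range(4)],np.degrees(np.arctan2(*(Cc[0]+Cc[3]-Cc[1]-Cc[2])[::-1]))-90, np.degrees(np.arctan2(*(Cc[0]+Cc[1]-Cc[3]-Cc[2])[::-1])))
a=nat([(42,54)],0,0,82,168,3.125);b=nat([(547,352)],500,300,165,270,2.6)
print("can top",cast(t,a,.14),"side",cast(s,b,.14))
print("jar",cast(t,[[160,160]],.045),"mug",cast(t,[[148,117]],.085))
# side view check: reel hub, transformer tops
for n,uv,z in(("reel",(317.3,133),.05),("near",(265.3,139),.06),("far",(218,126),.06),("supply",(287.3,113),.03)): print(n,cast(s,[uv],z))
E
cat > r.py <<'E'
import numpy as np
from scipy.spatial.transform import Rotation as Ro
from workcell import env,effector,readout,camera,order
G=env.grip_point_offset
def quat(psi,tilt=0):
    """tool x horizontal heading psi (deg), tool down; tilt>0 swings pointing direction towards +heading"""
    R=Ro.from_euler('z',psi,degrees=True)*Ro.from_euler('y',-tilt,degrees=True)*Ro.from_euler('x',180,degrees=True)
    q=R.as_quat(); return np.r_[q[3],q[:3]],R.as_matrix()[:,2]
def pose(g,psi,tilt=0):
    q,a=quat(psi,tilt); return np.array(g)+a*G,q
E
python3 m2.py; python3 - <<'E'
from r import *
np.set_printoptions(precision=3,suppress=True)
q,a=quat(10,60);print(a)
for h in (106.5,-73.5):
  for al in (20,30,40):
    f=np.array([np.cos(np.radians(h)),np.sin(np.radians(h)),0])
    g=np.array([.4975+.0,-.4,.024])+.022*f
    for psi,tl in((h,-al),):
        for up in(0,.12): print("pick",h,al,env.solve_ik(*pose(g+[0,0,up],psi,tl)))
    for up in (0,.1):print("place",env.solve_ik(*pose([.634,-.237,.077+up],-6,90-al)))
E
```

```text
supply [ 0.511  -0.4378] [np.float64(0.05990498247315094), np.float64(0.10449567377049192), np.float64(0.057091495494099184), np.float64(0.11155697876366358)] 106.12496861359377
chassis [0.6381 0.0273] [np.float64(0.12276346066190602), np.float64(0.16149112590204992), np.float64(0.12197715053744893), np.float64(0.15722274211976295)] -0.8543027297494632 -1.5749400194785184
can top [[0.5175 0.4237]] side [[0.518  0.4282]]
jar [[0.61   0.2755]] mug [[0.7271 0.3069]]
reel [[ 0.3723 -0.322 ]]
near [[ 0.535  -0.2194]]
far [[ 0.7205 -0.2359]]
supply [[ 0.5139 -0.4322]]
[ 0.853  0.15  -0.5  ]
pick 106.5 20 [-0.531  0.54   1.985 -0.602  0.425 -0.29 ]
pick 106.5 20 [-0.531  0.344  1.931 -0.399  0.645 -0.525]
place [-0.577  0.799  2.288  2.66   1.173 -1.544]
place [-0.577  0.532  2.315  2.595  0.964 -1.41 ]
pick 106.5 30 [-0.456  0.553  2.07  -1.219  0.403  0.375]
pick 106.5 30 [-0.456  0.333  2.026 -0.782  0.549 -0.113]
place [-0.548  0.66   2.264  2.626  0.854 -1.448]
place [-0.548  0.411  2.262  2.475  0.644 -1.242]
pick 106.5 40 None
pick 106.5 40 [-0.378  0.354  2.11  -1.246  0.562  0.393]
place [-0.514  0.556  2.205  2.506  0.539 -1.279]
place [-0.514  0.335  2.18   2.133  0.369 -0.866]
pick -73.5 20 [-0.784  0.788  1.446  0.175  1.222  1.984]
pick -73.5 20 [-0.784  0.654  1.399  0.167  1.401  2.016]
place [-0.577  0.799  2.288  2.66   1.173 -1.544]
place [-0.577  0.532  2.315  2.595  0.964 -1.41 ]
pick -73.5 30 [-0.816  0.88   1.317  0.23   1.425  1.949]
pick -73.5 30 [-0.816  0.748  1.281  0.227  1.588  1.987]
place [-0.548  0.66   2.264  2.626  0.854 -1.448]
place [-0.548  0.411  2.262  2.475  0.644 -1.242]
pick -73.5 40 [-0.842  0.979  1.188  0.278  1.622  1.933]
pick -73.5 40 [-0.842  0.848  1.165  0.284  1.769  1.975]
place [-0.514  0.556  2.205  2.506  0.539 -1.279]
place [-0.514  0.335  2.18   2.133  0.369 -0.866]
```

Sizes check out: supply 110x60, chassis 122x159, can cap agreeing within 4 mm across the two views, transformers 0.192 m apart. I compare wrist configurations for the supply's placing heading, then pick it.

```bash
python3 - <<'E'
from r import *
np.set_printoptions(precision=2,suppress=True)
for hp,hd in((-73.8,(-96,-60,-30)),(106.2,(84,60,120,40))):
  f=np.array([np.cos(np.radians(hp)),np.sin(np.radians(hp)),0]);g=np.array([.512,-.436,.024])+.022*f
  for al in(20,30):
   for fl in (0,180):
    for up in(0,.1): 
        p,q=pose(g+[0,0,up],hp,-al); q=(Ro.from_quat(q,scalar_first=True)*Ro.from_euler('z',fl,degrees=True)).as_quat(scalar_first=True)
        print("pick",hp,al,fl,env.solve_ik(p,q))
    for h in hd:
      for up in(0,.1):
        p,q=pose([.632,-.234,.077+up],h,90-al); q=(Ro.from_quat(q,scalar_first=True)*Ro.from_euler('z',fl,degrees=True)).as_quat(scalar_first=True)
        print("  place",h,up,env.solve_ik(p,q))
E
```

```text
pick -73.8 20 0 [-0.8   0.83  1.35  0.17  1.27  1.98]
pick -73.8 20 0 [-0.8   0.73  1.31  0.16  1.42  2.  ]
  place -96 0 [ 0.12  0.92  1.65 -1.19  1.4  -2.14]
  place -96 0.1 [ 0.12  0.76  1.67 -1.17  1.45 -2.27]
  place -60 0 [ 0.09  0.81  2.09  4.37  1.13 -1.82]
  place -60 0.1 None
  place -30 0 [-0.21  0.8   2.31  3.46  1.2  -1.58]
  place -30 0.1 [-0.21  0.53  2.34  3.5   0.96 -1.67]
pick -73.8 20 180 [-0.8   0.83  1.35  0.17  1.27 -1.16]
pick -73.8 20 180 [-0.8   0.73  1.31  0.16  1.42 -1.14]
  place -96 0 [ 0.12  0.92  1.65 -1.19  1.4   1.  ]
  place -96 0.1 [ 0.12  0.76  1.67 -1.17  1.45  0.87]
  place -60 0 [0.09 0.81 2.09 4.37 1.13 1.32]
  place -60 0.1 None
  place -30 0 [-0.21  0.8   2.31  3.46  1.2   1.56]
  place -30 0.1 [-0.21  0.53  2.34  3.5   0.96  1.47]
pick -73.8 30 0 [-0.83  0.93  1.21  0.22  1.48  1.95]
pick -73.8 30 0 [-0.83  0.82  1.18  0.22  1.61  1.98]
  place -96 0 [ 0.09  0.83  1.68 -1.1   1.26 -2.23]
  place -96 0.1 [ 0.09  0.68  1.68 -1.06  1.33 -2.37]
  place -60 0 None
  place -60 0.1 None
  place -30 0 [-0.23  0.66  2.29  3.48  0.86 -1.65]
  place -3
[... 1819 characters left out ...]
 2.02 -1.1 ]
  place 120 0.1 [-0.56  1.02  0.94  0.49  2.12 -1.04]
  place 40 0 [-0.81  0.76  1.86  1.34  1.09 -0.98]
  place 40 0.1 [-0.81  0.59  1.86  1.26  1.14 -0.79]
pick 106.2 30 180 [-0.5   0.58  2.01 -1.15  0.4  -2.88]
pick 106.2 30 180 [-0.5   0.4   1.97 -0.8   0.51  3.01]
  place 84 0 [-0.72  0.96  1.33  0.79  1.62  2.23]
  place 84 0.1 [-0.72  0.84  1.33  0.79  1.71  2.32]
  place 60 0 [-0.79  0.85  1.62  1.04  1.32  2.24]
  place 60 0.1 [-0.79  0.7   1.62  1.01  1.4   2.37]
  place 120 0 [-0.56  1.13  0.94  0.46  2.02  2.04]
  place 120 0.1 [-0.56  1.02  0.94  0.49  2.12  2.1 ]
  place 40 0 [-0.81  0.76  1.86  1.34  1.09  2.16]
  place 40 0.1 [-0.81  0.59  1.86  1.26  1.14  2.35]
```

```bash
cat >> r.py <<'E'
def go(g,psi,tilt=0,line=True,vel=.25):
    p,q=pose(g,psi,tilt)
    if line: env.servo_line(p,q,vel=vel)
    else: env.reach(p,q)
def down_touch(g,psi,tilt,z0,zmin,dF=4,step=.0015):
    """lower until the table pushes back"""
    env.dwell(.1);f0=readout.get_obs()["wrist_force"][2]; z=z0
    while z>zmin:
        z-=step; go([g[0],g[1],z],psi,tilt,vel=.03)
        f=readout.get_obs()["wrist_force"][2]-f0
        if abs(f)>dF: break
    print("touch z %.4f dF %.1f"%(z,f)); return z
def st(m=""):
    o=readout.get_obs();print(m,"t %.1f w %.4f F %.1f"%(o["time_s"],o["grip_width"],o["gripper_force"]),o["eef_pos"].round(3),o["wrist_force"].round(1))
E
python3 - <<'E'
from r import *
f=lambda h:np.array([np.cos(np.radians(h)),np.sin(np.radians(h)),0])
g=np.array([.512,-.436,.025])+.022*f(106.2)
go(g+[0,0,.1],106.2,-20,line=False);st("above")
go(g,106.2,-20);st()
effector.set_gripper(.04,45);st("grip")
go(g+[0,0,.13],106.2,-20);st("lift")
c=np.array([.632,-.234,0]);gp=c-.010*f(84)
go(gp+[0,0,.077+.09],84,70,line=False);st("over")
go(gp+[0,0,.077+.010],84,70);st("near")
import cv2
ims=[camera(n)["img"][...,::-1] for n in("top","side")]
a=cv2.resize(ims[0][90:240,270:440],(500,441),interpolation=cv2.INTER_CUBIC);b=cv2.resize(ims[1][60:190,190:330],(300,279),interpolation=cv2.INTER_CUBIC)
o=np.zeros((441,800,3),np.uint8);o[:,:500]=a;o[:279,500:]=b;cv2.imwrite("pics/sup.png",o)
E
```

```text
above t 1.3 w 0.0919 F 0.0 [ 0.507 -0.422  0.108] [-0.2  0.3 -0.8]
 t 1.9 w 0.0918 F 0.0 [ 0.507 -0.422  0.007] [-0.6 -0.9  0.1]
grip t 2.4 w 0.0594 F 45.0 [ 0.507 -0.421  0.008] [-3.  -0.1  5.6]
lift t 3.1 w 0.0598 F 45.0 [ 0.507 -0.42   0.136] [ 0.1  0.8 -5. ]
over t 4.2 w 0.0597 F 45.0 [ 0.632 -0.226  0.159] [ 0.5  0.2 -3.8]
near t 4.7 w 0.0597 F 45.0 [ 0.633 -0.226  0.081] [ 0.7  0.3 -2.6]
```

View pics/sup.png

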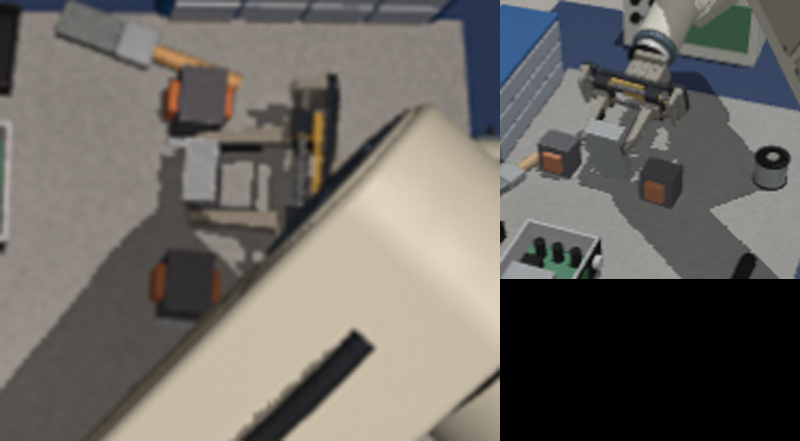

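The supply hangs upright between the transformers: its top is at (200,170) in the left part, and the transformers are at (204,97) and (188,283). I check its position by casting a ray at top height, lower it to contact and release.

```bash
python3 - <<'E'
from r import *
import pickle; from h import cast
t=pickle.load(open("cam0.pkl","rb"))["top"]
n=lambda u,v:[[270+u/2.941-.4,90+v/2.941-.4]]
print(cast(t,n(200,170),.119),"near",cast(t,n(188,279),.06),"far",cast(t,n(203,97),.06))
f=lambda h:np.array([np.cos(np.radians(h)),np.sin(np.radians(h)),0])
c=np.array([.632,-.234,0]);g=c-.010*f(84)
z=down_touch(g,84,70,.087,.070)
st();effector.set_gripper(.072);st("open")
q,a=quat(84,70)
go(g+[0,0,z]-a*.10,84,70);st("back")
go(g+[0,0,.25]-a*.10,84,70,vel=.4)
E
```

```text
[[ 0.6307 -0.2275]] near [[ 0.5388 -0.2255]] far [[ 0.723  -0.2452]]
touch z 0.0810 dF 10.7
 t 5.9 w 0.0596 F 45.0 [ 0.633 -0.227  0.076] [-1.  -1.   5.5]
open t 6.3 w 0.0720 F 0.0 [ 0.633 -0.226  0.074] [-0.4  0.2 -0.5]
back t 6.8 w 0.0716 F 0.0 [ 0.623 -0.32   0.108] [-0.7  0.8  0.2]
```

```bash
cat >> r.py <<'E'
CH=np.array([.638,.028]);YAW=-1.4
def ch(x,y): 
    c,s=np.cos(np.radians(YAW)),np.sin(np.radians(YAW)); return CH+[c*x-s*y,s*x+c*y]
def pickplace(src,zs,p1,dst,p2,opn,up=.15,grip=35,rel=.07):
    src=np.r_[src,zs];dst=np.r_[dst,zs]
    go(src+[0,0,.13],p1,line=False);effector.set_gripper(opn)
    go(src,p1);effector.set_gripper(.03,grip);st("grip")
    go(src+[0,0,up],p1);st("lift")
    go(dst+[0,0,up],p2,line=False); go(dst+[0,0,.008],p2)
    z=down_touch(dst,p2,0,zs+.008,zs-.004,dF=3,step=.001)
    effector.set_gripper(rel);st("open")
    go(dst+[0,0,up],p2);st("up")
E
python3 - <<'E'
from r import *
print(ch(-.096,.146))
pickplace([.3725,-.328],.027,49,ch(-.096,.146),180+YAW,.09,up=.15,rel=.074)
E
```

```text
[0.54559575 0.17630191]
grip t 10.2 w 0.0595 F 35.0 [ 0.373 -0.328  0.009] [-1.6  1.7  9.1]
lift t 10.9 w 0.0590 F 35.0 [ 0.372 -0.327  0.157] [-0.5  0.3 -4.8]
touch z 0.0270 dF 9.1
open t 16.1 w 0.0738 F 0.0 [0.546 0.176 0.008] [ 0.1  0.1 -0.1]
up t 16.8 w 0.0736 F 0.0 [0.545 0.176 0.157] [-0.6 -0.3 -1. ]
```

```bash
python3 - <<'E'
from r import *
pickplace([.4037,.3468],.024,165,ch(-.131,0),90+YAW,.085,up=.14,rel=.072)
pickplace([.5175,.426],.086,110,ch(0,.146),180+YAW,.085,up=.13,rel=.066)
env.reach([.35,-.3,.4],quat(49)[0]);st()
import cv2,pickle
d={n:camera(n) for n in("top","side")};pickle.dump(d,open("cam1.pkl","wb"))
cv2.imwrite("pics/top1.png",cv2.resize(d["top"]["img"][80:260,90:410,::-1],(800,450),interpolation=cv2.INTER_CUBIC))
cv2.imwrite("pics/side1.png",cv2.resize(d["side"]["img"][90:350,110:370,::-1],(600,600),interpolation=cv2.INTER_CUBIC))
E
```

```text
grip t 19.2 w 0.0615 F 35.0 [0.404 0.347 0.006] [-0.4 -1.   7.9]
lift t 19.9 w 0.0616 F 35.0 [0.403 0.346 0.144] [-0.2  0.  -4.1]
touch z 0.0240 dF 18.6
open t 24.3 w 0.0720 F 0.0 [0.507 0.031 0.005] [-0. -0.  0.]
up t 25.0 w 0.0722 F 0.0 [0.506 0.031 0.144] [-0.   0.2 -0.2]
grip t 28.2 w 0.0514 F 35.0 [0.518 0.426 0.068] [0.8 0.3 5.2]
lift t 28.8 w 0.0512 F 35.0 [0.517 0.425 0.196] [-0.5 -0.2 -2.5]
touch z 0.0860 dF 6.5
open t 33.4 w 0.0659 F 0.0 [0.642 0.174 0.067] [ 0.5 -0.9 -0.5]
up t 34.1 w 0.0659 F 0.0 [0.641 0.174 0.196] [ 0.3 -0.8 -0.3]
 t 36.2 w 0.0663 F 0.0 [ 0.35 -0.3   0.4 ] [0.9 0.4 0.2]
```

View pics/top1.png

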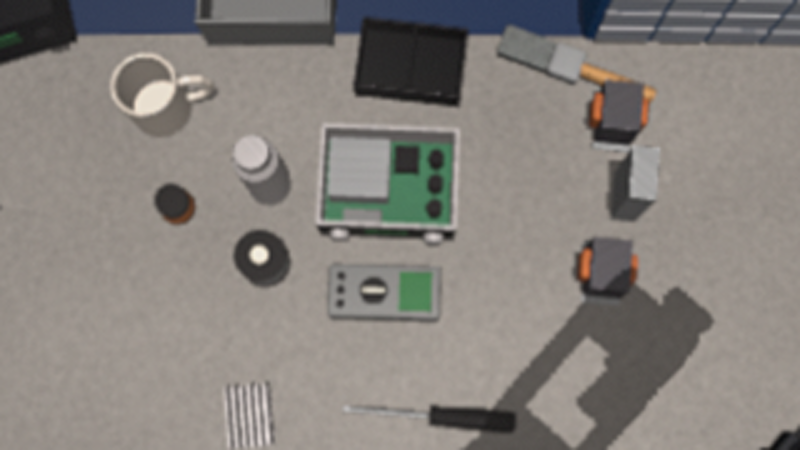

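View pics/side1.png

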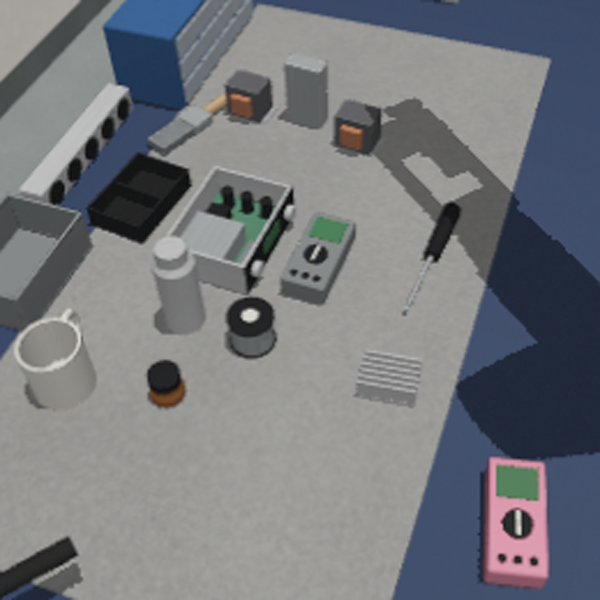

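Everything stands as intended. In the top crop the meter is at (384,291), the can cap at (251,151), the reel hub at (260,254), the supply top near (643,173) and the transformers at (608,265) and (622,110). I check the numbers.

```bash
python3 - <<'E'
import pickle;from h import *
d=pickle.load(open("cam1.pkl","rb"));t,s=d["top"],d["side"]
n=lambda u,v:[[90+u/2.5-.4,80+v/2.5-.4]]
m=lambda u,v:[[110+u*.4333-.4,90+v*.4333-.4]]
CH=np.array([.638,.028]);a=np.radians(-1.4);R=np.array([[np.cos(a),np.sin(a)],[-np.sin(a),np.cos(a)]])
for k,u,v,z in(("can",251,151,.14),("reel",260,254,.05),("meter",384.5,291,.035)):
    print(k,R@(cast(t,n(u,v),z)[0]-CH))
for k,u,v,z in(("can",171,248,.14),("reel",249,315,.05),("meter",318,258,.03)): print(" side",k,R@(cast(s,m(u,v),z)[0]-CH))
q=seg(t,(214,182,272,212));print("meter seg",rect(t,q,.0175)[0], R@(rect(t,q,.0175)[0][:2]-CH))
P=[seg(t,r) for r in((320,171,348,203),(324,110,353,138))]
A,B=[rect(t,p,.03)[0][:2] for p in P]
for k,(A,B,S) in dict(seg_top=(A,B,cast(t,n(645,173),.11)[0]),
  side=(cast(s,m(359,115),.06)[0],cast(s,m(249,84),.06)[0],cast(s,m(306,65),.11)[0])).items():
    e=(B-A)/np.linalg.norm(B-A);w=S-(A+B)/2;print(k,A,B,np.linalg.norm(B-A),"supply",S,"rel",w@e,w@[-e[1],e[0]])
E
```

```text
can [0.0002 0.1445]
reel [-0.0948  0.1434]
meter [-0.1307 -0.0005]
 side can [-0.0022  0.1492]
 side reel [-0.0937  0.1478]
 side meter [-0.1327  0.0162]
meter seg [  0.5087   0.0312 132.354   68.169  -89.5161] [-0.1293  0.    ]
seg_top [ 0.5386 -0.227 ] [ 0.7294 -0.2453] 0.19173603236908618 supply [ 0.6297 -0.257 ] rel -0.0022625564662598976 -0.021189320191981872
side [ 0.5348 -0.217 ] [ 0.7223 -0.2353] 0.18838775488304735 supply [ 0.6288 -0.2462] rel 0.0022718149895790975 -0.019928011675978595
```

The meter, can and reel are within 5 mm. The supply looks about 20 mm off to the right in both views, so I look at it enlarged before moving it.

```bash
python3 - <<'E'
import pickle,cv2,numpy as np
d=pickle.load(open("cam1.pkl","rb"))
a=cv2.resize(d["top"]["img"][110:200,315:365,::-1],(300,540),interpolation=cv2.INTER_CUBIC)   # x6
b=cv2.resize(d["side"]["img"][105:160,200:280,::-1],(480,330),interpolation=cv2.INTER_CUBIC) # x6
o=np.zeros((540,790,3),np.uint8);o[:,:300]=a;o[:330,310:]=b;cv2.imwrite("pics/sup2.png",o)
E
```

```text
(no output)
```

View pics/sup2.png

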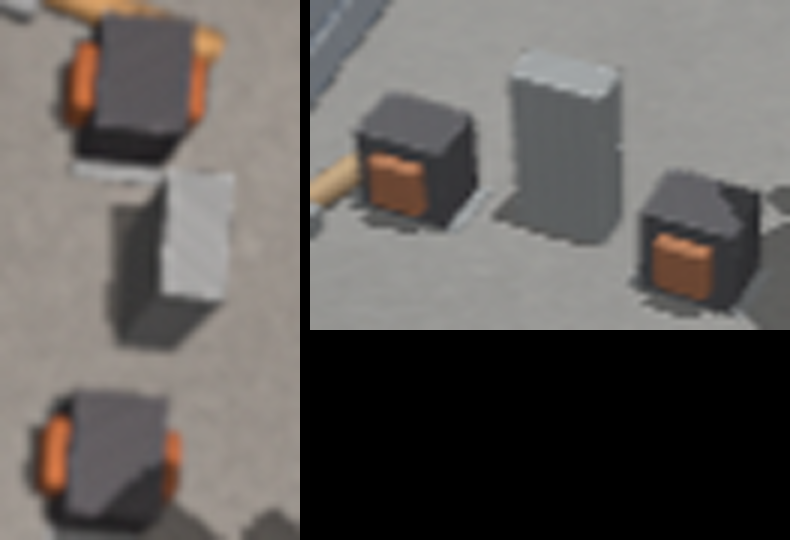

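```bash
python3 - <<'E'
import pickle;from h import *
d=pickle.load(open("cam1.pkl","rb"));t,s=d["top"],d["side"]
T=lambda p:np.array(p)/6.+[315,110]-.4
S=lambda p:(np.array(p)-[310,0])/6.+[200,105]-.4
tc=cast(t,T([(168,172),(234,175),(226,300),(160,296)]),.11);print("top corners",tc,tc.mean(0))
print("base",cast(t,T([(118,343),(176,349)]),0.))
sc=cast(s,S([(533,50),(622,72),(606,101),(513,78)]),.11);print("side top",sc,sc.mean(0)); print("side base",cast(s,S([(606,243),(519,222)]),0.))
# transformers: front-left/back top corners
print("near top back edge, base",cast(t,T([(76,392),(166,394)]),.06),"far",cast(t,T([(100,16),(194,20)]),.06))
E
```

```text
top corners [[ 0.6597 -0.2441]
 [ 0.6587 -0.2748]
 [ 0.5993 -0.269 ]
 [ 0.6008 -0.2386]] [ 0.6296 -0.2566]
base [[ 0.6045 -0.241 ]
 [ 0.6018 -0.2703]]
side top [[ 0.6571 -0.267 ]
 [ 0.5999 -0.2629]
 [ 0.5994 -0.2337]
 [ 0.6582 -0.2376]] [ 0.6286 -0.2503]
side base [[ 0.6034 -0.237 ]
 [ 0.6612 -0.239 ]]
near top back edge, base [[ 0.5663 -0.2082]
 [ 0.5658 -0.2513]] far [[ 0.7545 -0.2244]
 [ 0.7532 -0.2707]]
```

The supply stands upright and is right along the transformer line, but about 18 mm too far right, so it was dragged while the fingers withdrew. I regrasp it with wide-open fingers, shift it, and release wide.

```bash
cat > fix.py <<'E'
from r import *
import pickle; from h import *
f=lambda h:np.array([np.cos(np.radians(h)),np.sin(np.radians(h)),0])
H,Tl=84.4,70; q,a=quat(H,Tl)
g=np.array([.630,-.254,.084])-.004*f(H)
effector.set_gripper(.09)
go(g-a*.11+[0,0,.1],H,Tl,line=False); go(g-a*.11,H,Tl); go(g,H,Tl,vel=.12);st("in")
effector.set_gripper(.05,20);st("grip")
go(g+[0,0,.004],H,Tl,vel=.05)
g2=g+.018*f(H); go(g2+[0,0,.004],H,Tl,vel=.05);st("shifted")
z=down_touch(g2,H,Tl,.088,.082,dF=2,step=.001)
effector.set_gripper(.088);st("open")
go(g2+[0,0,z]-a*.12,H,Tl,vel=.1)
go(g2+[0,0,.25]-a*.12,H,Tl,vel=.4)
env.reach([.35,-.3,.4],quat(49)[0]);st()
d={n:camera(n) for n in("top","side")};pickle.dump(d,open("cam2.pkl","wb"))
A=cv2.resize(d["top"]["img"][110:200,315:365,::-1],(300,540),interpolation=cv2.INTER_CUBIC)
B=cv2.resize(d["side"]["img"][105:160,200:280,::-1],(480,330),interpolation=cv2.INTER_CUBIC)
o=np.zeros((540,790,3),np.uint8);o[:,:300]=A;o[:330,310:]=B;cv2.imwrite("pics/sup3.png",o)
E
python3 fix.py
```

```text
in t 39.8 w 0.0900 F 0.0 [ 0.631 -0.241  0.078] [ 0.3 -0.9 -0. ]
grip t 40.4 w 0.0596 F 20.0 [ 0.631 -0.241  0.078] [ 1.  -1.3  0.2]
shifted t 41.1 w 0.0598 F 20.0 [ 0.633 -0.222  0.082] [ 0.6 -0.5 -5.2]
touch z 0.0830 dF 8.2
open t 43.1 w 0.0878 F 0.0 [ 0.633 -0.223  0.077] [ 0.7 -0.   0.2]
 t 46.6 w 0.0878 F 0.0 [ 0.351 -0.3    0.399] [ 0.  -0.7 -0.6]
```

View pics/sup3.png

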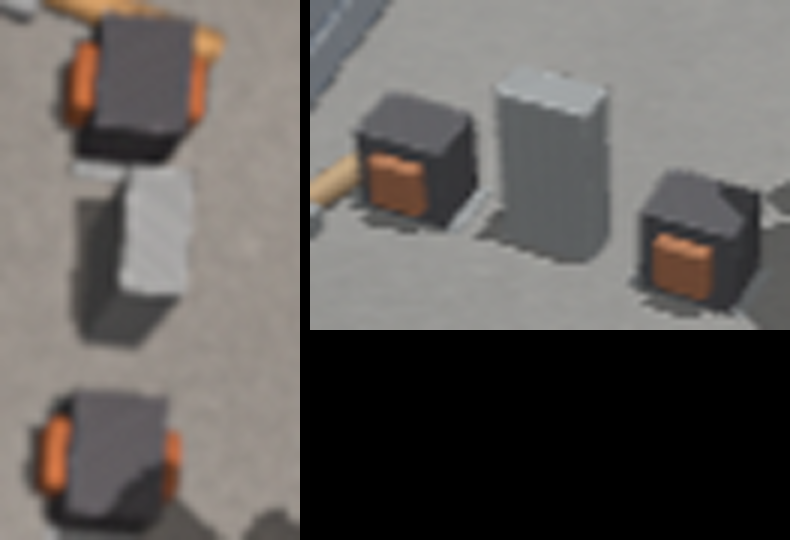

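The supply is upright, its top now at (157,232) instead of (197,236). That is about 17.7 mm to the left, at roughly (0.631, -0.237), against a transformer midpoint of (0.632, -0.237). The arm is clear, so I hand in.

```bash
python3 -c "
from workcell import order
print(order.finish_job())"
```

```text
the job is handed in; nothing more can be done
None
```

The job is handed in, with no verdict returned: by my camera measurements the meter, can and reel are within about 5 mm of target, and the supply stands upright about 1–2 mm from the transformers' midpoint after one correction (it had ended up about 18 mm off).

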